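# Lay the tube in the weld fixture and hold the telescoping pointer out over it

## Task

On the welding table, lay the tall round steel tube on its side in the fixture's two V saddles, about evenly across both, and let go of it. Then press the fixture's black release button right down (it stays down), and pull the telescoping pointer by its upright black handle past the first stop, out to the second stop over the tube. It springs back if let go, so finish while still gripping the handle and holding the pointer out at its second stop. Leave the short stub and the square piece that stand by the tube where they are.

Things in the scene. Friction and masses are not known exactly. Their poses are not given: they have to be found in the camera images.
- tube_mid (a point): centre (half-way up) of the tall round steel tube: 120 mm long, 38 mm outside diameter, 4 mm wall, open ends, about 0.4 kg. Starts upright, centre 60 mm above the table; its own z axis runs along its length. A much shorter round stub and a square tube stand near it, and which stands where changes
- tube: the same tube; this origin is the centre of its lower end (60 mm from tube_mid along the tube's z axis)
- fixture: weld fixture bolted to the table, yaw up to 0.25 rad; origin on the table under mid-cradle, z up. Own axes, mm: grey base plate 10 thick, x -60..110, y -90..250. Two steel V saddles (90 degree V along y at x=0), each 12 thick, at y=-40 and y=+40, x -30..30, tops at z 55; the gap between (y -34..34) is open down to the plate
- cradle_mid (a point): where the tube's centre comes to lie: midway between the saddles, fixture (0, 0, 58) mm, 58 mm above the table; the tube lies along the fixture's y axis. The tube may lie up to 20 mm off along y
- housing_top (a point): point on top of the telescope housing under the button, fixture (75, 165, 105) mm. Housing: aluminium box, fixture x 53..97, y 95..225, z 65..105 mm. The telescope comes out of its -y end at x 75, z 85 mm and draws out towards fixture -y
- button_top (a point): centre of the top of the release button: black, round, 26 mm diameter, on the housing at fixture (75, 165, 117) mm while up. Presses straight down 8 mm against about 4 N of friction and stays where it is pushed; the lock lets go once it is over 5 mm down
- release (a joint): release button travel, 0 up, 0.008 m fully down
- handle: pointer's upright black handle; origin at its gripping point, fixture (75, 75, 143) mm when retracted. 24 mm along fixture x, 16 mm along y, top 22 mm above the origin, free to grip down to 25 mm below it. A 5 mm steel pointer leaves it 51 mm below the origin, 75 mm towards fixture -x, passing about 7 mm over the lying tube. Slides along fixture -y only, 100 mm in all
- inner_section (a joint): draw of the thin inner section, 0 retracted to 0.050 m at its stop (the first stop); comes out first, against a spring of 2 to 4 N
- outer_section (a joint): draw of the thick outer section, 0 to 0.050 m at its stop (the second stop); follows after the first stop, against a spring of 7 to 10 N. Both joints at 0.050 m is fully extended; both spring back when let go, and are locked until the button is down
- stub: short round steel stub standing upright, 38 mm diameter, 55 mm high; origin at its underside; leave alone
- square_tube: square steel tube piece standing upright, 40 mm wide, 85 mm high; origin at its underside; leave alone
There are look-alikes about, which are no part of the job. What is shaped like the tube but pink or purple is not meant.

How it is judged:
On the way, in this order (a step that is already met when the one before it is completed fails the run):
1. the tube lies on its side in both V saddles, let go and at rest (angle between the z axis of tube and the y axis of fixture, either way round below 0.12 rad and x of tube_mid in the frame of fixture between -0.006 and 0.006 m and y of tube_mid in the frame of fixture between -0.02 and 0.02 m and z of tube_mid in the frame of fixture between 0.053 and 0.063 m and contact force between each of the arm, the fingers and tube below 0.1 N and linear speed of tube below 0.02 m/s), for 0.3 s.
2. the release button is pressed down (value of joint release above 0.006 m), for 0.1 s.
3. the pointer is pulled by its handle past the first stop to the second (value of joint each of outer_section, inner_section above 0.044 m and contact force between the fingers and handle above 1.5 N), for 0.2 s.
At the end, for the whole second after the job is handed in: Tube untouched in both V saddles: within 0.12 rad of the cradle line, centre within 6 mm across, 5 mm in height, 20 mm lengthwise; button at least 6 mm down; both sections out at least 44 of 50 mm, at rest, held by the fingers on the handle with over 1.5 N (all of step 1 and all of step 3 and value of joint release above 0.006 m and velocity of joint outer_section between -0.01 and 0.01 m/s); the arm keeps its last pose, push and grip.
It fails at once if the stub or the square tube is moved by more than 40 mm (distance of any of stub, square_tube from where it was at the start of the episode above 0.04 m).
It also fails if it takes over 72 s, if anything falls off the work surface, if the arm or the gripper's body presses on something with over 40 N, if the wrist force passes 120 N, or if a joint passes its speed limit or range.

## Robot

A 6-joint arm with a two-finger parallel gripper is mounted at the origin on the work surface. World frame = base frame: x ahead of the robot, y to its left, z up, the work surface at z = 0. Lengths are in m, angles in rad, forces in N, time in s.
With the tool pointing down it reaches from about 0.325 to 0.9 m from the base axis. Payload 6.1 kg.
Tool frame: the origin (TCP) lies between the finger pads; the fingertips stand 17 mm ahead of it and the grasp point (between the pads) lies 2 mm behind it (tips_ahead is the distance from the TCP to the fingertips, in m); z points along the fingers, y is the direction in which the jaws open and shut (so a half turn about z gives the same grasp; the last joint's range is limited). The gripper opens to 85 mm and grips with 20 to 120 N. Pads are 22 mm wide; open, the fingers measure 114 mm over their backs; the gripper's body (76 mm by 85 mm) begins 54 mm behind the grasp point. The pads swing forward as they close: fully open they stand 13 mm farther back than shut.
Start: joints at [-1.319, 0.22, 1.526, -0, 1.395, -0.126], TCP at [0.231, -0.581, 0.248] pointing down, gripper open.
Joint ranges: [-2.98, 2.98], [-0.91, 2.08], [0.09, 2.57], [-1.24, 4.39], [0.2, 2.65], [-2.68, 2.68]. Speed limits (rad/s): [2.57, 2.57, 3.01, 3.14, 3.14, 3.14].

## Interface

Orientations are given as a unit quaternion [w, x, y, z].
In Python, from station import state, camera, finish_job, find_in, masks_of, place_of, tips_ahead gives the robot as it stands.
- The arm moves only by the tool move_arm, never from a script. Its argument "motion" is a list of rows, each an object of numbers: "dx", "dy", "dz": the shift along the tool's x, y, z in m; "roll": the turn about the tool's z in rad. A call has 1 to 10 rows; each row shifts and turns the commanded pose from where the row before left it, along the tool's axes as they then stand; what a row does not reach is not made up. A row lasts 1/12 s, in which the tool goes at most 41.7 mm and 7.16 degrees, less where a joint would pass 70% of its speed; a pose out of reach is approached as far as the arm can. A call is refused whole if a number of a shift passes 0.0417 or a number of a turn 0.125, either way. A call with a gripper value outside its range is refused whole. "fingers" is the opening, from 0 (shut) to 1 (fully open), set as the call begins (left out, the last holds). The fingers move at their own pace and stop on an object; "squeeze" is the grip in N (left out, the last holds). Time passes only in rows, so rows that do not move let the fingers close. It gives the time, the measured TCP pose, the force and the opening at its end, in the units of the state.
- state(): the state, without advancing time (a new reading comes with each control period).
- camera(name): name is "scene" or "top" or "wrist"; returns a dict with "pixels" (420x560x3 uint8, blue, green, red), "K" (3x3 intrinsics, pixels), "world_from_camera" (4x4, takes a point from camera to world coordinates); the wrist camera has in their place "tool_from_camera" (4x4, takes a point from camera to tool coordinates, whose origin is the TCP and whose axes are the flange's). Camera axes: x right, y down, z forward; pixel columns grow to the right and rows downward; lengths in m; the calibration is good to about 2 mm. The wrist camera is an equidistant fisheye: a pixel r from the principal point sees the ray r / f radians off the axis. A picture is of the moment at which its call begins: read the wrist's pose just before it. There is no depth.
- finish_job(): hands the job in, once; it reports no verdict.
Trained networks look in the newest picture that a camera, given by its name, has taken for a name from the list of things; names that differ only in an ending like _2 or _b are one class to them, and where a whole thing is asked for, a point or a joint stands for the part that bears it (a point fixed in the world has none). Each returns a list of dicts, best first, with "conf" (0 to 1); they miss things now and then, are a little off and sometimes report something else, mostly with a low value. They report only what shows in the picture. A call takes as long as a camera call. They do not tell look-alikes from the thing itself.
- find_in(camera, query): "xyz" ([x, y, z] in m, in world coordinates, good to about 4 mm: the middle of the surface that is visible of it).
- masks_of(camera, query): "region" (420x560 bool, what is visible of it).
- place_of(camera, query): "xyz" ([x, y, z] in m, in world coordinates, good to about 4 mm: a listed point, or the origin of a listed thing).
The state is a dict: "time_s": time; "joint_positions": joint angles; "joint_vel": joint speeds; "joint_efforts": joint torques, N m; "ee_pos": TCP position; "tool_rot": TCP orientation; "force": force on the tool from outside, world axes, zero at the start; "torque": the same for the moment, N m; "grip_width": finger opening in m.
Only numpy, scipy, OpenCV 4.12 (cv2) and the standard library are available. Lean on these libraries where they do the work, as an engineer would, in place of code of your own. Each camera call takes 0.05 s, during which the arm holds its last target. There are 200 camera calls.

## Working session

There is one attempt and no reset: what is moved stays moved. The work goes in short steps, Python scripts to look and compute and a tool call to move; the robot and the scene stay as the last step left them, time stands still between calls to the robot, and variables do not carry over. Pictures are saved under pics/ and viewed, about 8 in all and at most 12, crops included, and the job is handed in when it is done.

Besides the shell and the picture viewer there is one more tool, called after ">>>" by a JSON object that holds its "fn" and its "kwargs". move_arm: Moves the arm, as the interface text tells. Its arguments: {"type":"object","properties":{"motion":{"type":"array","items":{"type":"object","properties":{"dx":{"type":"number"},"dy":{"type":"number"},"dz":{"type":"number"},"roll":{"type":"number"}}}},"fingers":{"type":"number"},"squeeze":{"type":"number"}},"required":["motion"]}

```bash
ls; mkdir -p pics
python3 - <<'E'
from station import *
import cv2,numpy as np
s=state(); print({k:np.round(v,3).tolist() for k,v in s.items()})
ims=[]
for c in("scene","top"):
    d=camera(c); ims.append(d["pixels"].copy())
    cv2.imwrite(f"pics/{c}0.png",d["pixels"])
    for q in("tube_mid","fixture","cradle_mid","housing_top","button_top","handle","stub","square_tube"):
        try:
            for r in place_of(c,q)[:3]: print(c,q,np.round(r["xyz"],3).tolist(),round(r["conf"],2))
        except Exception as e: print(c,q,e)
E
```

```text
pics
{'time_s': 0.0, 'joint_positions': [-1.319, 0.221, 1.528, -0.0, 1.395, -0.126], 'joint_vel': [0.002, 0.0, 0.0, 0.0, 0.001, -0.003], 'joint_efforts': [0.001, -49.689, -38.94, -0.0, 0.011, -0.0], 'ee_pos': [0.23, -0.58, 0.247], 'tool_rot': [-0.001, 0.982, 0.188, -0.0], 'force': [-0.351, 0.695, -0.068], 'torque': [0.03, -0.008, -0.001], 'grip_width': 0.086}
scene tube_mid [0.456, -0.286, 0.06] 0.94
scene tube_mid [0.419, -0.387, 0.056] 0.58
scene fixture [0.456, 0.08, 0.003] 0.71
scene cradle_mid [0.454, 0.078, 0.06] 0.68
scene housing_top [0.539, 0.24, 0.106] 0.55
scene button_top [0.447, -0.187, -0.002] 0.6
scene button_top [0.539, 0.241, 0.121] 0.56
scene handle [0.535, 0.148, 0.145] 0.59
scene handle [0.509, -0.366, 0.059] 0.19
scene stub [0.445, -0.185, -0.002] 0.68
scene square_tube [0.597, -0.231, -0.0] 0.78
top tube_mid [0.458, -0.286, 0.058] 0.93
top tube_mid [0.421, -0.388, 0.062] 0.85
top tube_mid [0.505, -0.369, 0.063] 0.75
top fixture [0.456, 0.076, 0.001] 0.65
top cradle_mid [0.455, 0.078, 0.057] 0.9
top housing_top [0.539, 0.241, 0.102] 0.73
top button_top [0.538, 0.238, 0.115] 0.43
top handle [0.534, 0.147, 0.142] 0.47
top stub [0.538, 0.238, 0.119] 0.55
top stub [0.447, -0.186, -0.003] 0.49
top square_tube [0.602, -0.23, 0.001] 0.91
```

View pics/scene0.png

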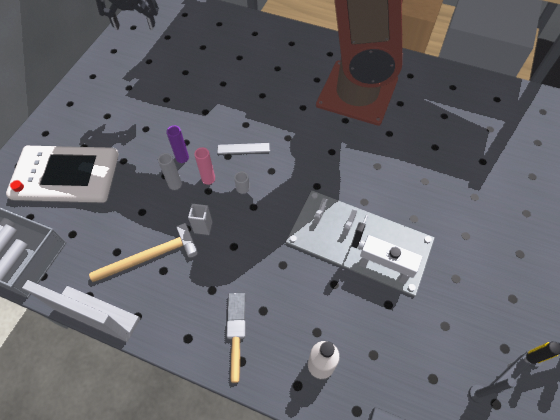

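View pics/top0.png

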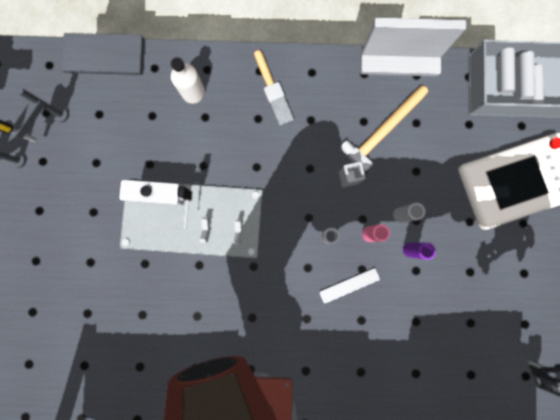

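The scene view shows the grey tube at about px (170,172), with purple beside it at (178,145) and pink at (205,165). The stub is at (242,183) and the square piece at (200,220). In the top view the grey tube is at about (412,212), so of the three tube candidates it is the one at (0.505, -0.369). The free floor between the stub and the fixture (x 0.5–0.65, y≈-0.1) has room to tip the tube over.

Next I turn the tool so its x axis lies along world x, then go above the tube.

>>> {"fn": "move_arm", "kwargs": {"motion": [{"roll":0.094},{"roll":0.094},{"roll":0.094},{"roll":0.095},{"dx":0.0275,"dy":-0.021},{"dx":0.0275,"dy":-0.021},{"dx":0.0275,"dy":-0.021},{"dx":0.0275,"dy":-0.021},{"dx":0.0275,"dy":-0.021},{"dx":0.0275,"dy":-0.021}], "fingers": 1}}

```text
schema error: expected keys dx, dy, dz, roll
```

>>> {"fn": "move_arm", "kwargs": {"motion": [{"dx":0.0275,"dy":-0.021},{"dx":0.0275,"dy":-0.021},{"dx":0.0275,"dy":-0.021},{"dx":0.0275,"dy":-0.021},{},{},{}]}}

```text
schema error: expected keys dx, dy, dz, roll
```

```bash
cat > h.py <<'E'
from station import *
import cv2,numpy as np
from scipy.spatial.transform import Rotation as R
def st():
    s=state(); R_=R.from_quat(np.roll(s["tool_rot"],-1)).as_matrix()
    print("t",round(s["time_s"],2),"tcp",np.round(s["ee_pos"],4),"xax",np.round(R_[:,0],3),"zax",np.round(R_[:,2],3),"w",round(s["grip_width"],4),"F",np.round(s["force"],1),"j",np.round(s["joint_positions"],2),"tips",tips_ahead() if callable(tips_ahead) else tips_ahead)
    return s,R_
def rayhit(s,R_,d,u,v,z):
    K=d["K"]; a=(u-K[0,2])/K[0,0]; b=(v-K[1,2])/K[1,1]; r=np.hypot(a,b)
    ray=np.array([np.sin(r)*a/r,np.sin(r)*b/r,np.cos(r)]) if r>1e-9 else np.array([0,0,1.])
    T=d["tool_from_camera"]; o=R_@T[:3,3]+s["ee_pos"]; w=R_@T[:3,:3]@ray
    return o+w*(z-o[2])/w[2]
E
python3 - <<'E'
from h import *
s,r=st(); d=camera("wrist"); cv2.imwrite("pics/w1.png",d["pixels"])
for q in("tube_mid","stub","square_tube"):
    for x in place_of("wrist",q)[:3]: print(q,np.round(x["xyz"],4),round(x["conf"],2))
for x in masks_of("wrist","tube")[:4]:
    m=x["region"]; ys,xs=np.nonzero(m); print(x["conf"],m.sum(),xs.mean(),ys.mean(),xs.min(),xs.max(),ys.min(),ys.max(),d["pixels"][m].mean(0))
E
```

```text
t 0.9 tcp [ 0.2306 -0.5809  0.2483] xax [0.929 0.369 0.   ] zax [ 0.  0. -1.] w 0.085 F [ 0.5 -0.6  0.6] j [-1.32  0.22  1.53  0.    1.39 -0.13] tips 0.017
```

Every row needs all four keys, so I'm sending the moves again in full.

>>> {"fn": "move_arm", "kwargs": {"motion": [{"dx":0,"dy":0,"dz":0,"roll":0.094},{"dx":0,"dy":0,"dz":0,"roll":0.094},{"dx":0,"dy":0,"dz":0,"roll":0.094},{"dx":0,"dy":0,"dz":0,"roll":0.095},{"dx":0.0275,"dy":-0.021,"dz":0,"roll":0},{"dx":0.0275,"dy":-0.021,"dz":0,"roll":0},{"dx":0.0275,"dy":-0.021,"dz":0,"roll":0},{"dx":0.0275,"dy":-0.021,"dz":0,"roll":0},{"dx":0.0275,"dy":-0.021,"dz":0,"roll":0},{"dx":0.0275,"dy":-0.021,"dz":0,"roll":0}], "fingers": 1}}

```text
time_s: 1.98
ee_pos: [0.3966, -0.4537, 0.2485]
tool_rot: [0.0, 1.0, 0.0, 0.0]
force: [0.4, -0.4, 0.4]
grip_width: 0.0856
```

>>> {"fn": "move_arm", "kwargs": {"motion": [{"dx":0.0275,"dy":-0.021,"dz":0,"roll":0},{"dx":0.0275,"dy":-0.021,"dz":0,"roll":0},{"dx":0.0275,"dy":-0.021,"dz":0,"roll":0},{"dx":0.0275,"dy":-0.021,"dz":0,"roll":0},{"dx":0,"dy":0,"dz":0,"roll":0},{"dx":0,"dy":0,"dz":0,"roll":0},{"dx":0,"dy":0,"dz":0,"roll":0}]}}

```text
time_s: 2.57
ee_pos: [0.5052, -0.3708, 0.2481]
tool_rot: [0.0, 1.0, 0.001, -0.0]
force: [0.1, -0.2, 1.1]
grip_width: 0.0852
```

Run:
```python
from h import *
s,r=st(); d=camera("wrist"); cv2.imwrite("pics/w1.png",d["pixels"])
for q in("tube_mid","stub","square_tube"):
    for x in place_of("wrist",q)[:3]: print(q,np.round(x["xyz"],4),round(x["conf"],2))
for x in masks_of("wrist","tube")[:4]:
    m=x["region"]; ys,xs=np.nonzero(m); print(round(x["conf"],2),m.sum(),xs.mean(),ys.mean(),xs.min(),xs.max(),ys.min(),ys.max(),d["pixels"][m].mean(0))
```

```text
t 2.57 tcp [ 0.5052 -0.3708  0.2481] xax [ 1.     0.002 -0.001] zax [-0.001 -0.    -1.   ] w 0.0852 F [ 0.1 -0.2  1.1] j [-0.76  0.22  1.52 -0.    1.4   0.81] tips 0.017
tube_mid [ 0.4229 -0.3855  0.0627] 0.92
tube_mid [ 0.5075 -0.3718  0.0605] 0.86
tube_mid [ 0.4576 -0.2863  0.0572] 0.73
stub [ 0.4474 -0.1823 -0.003 ] 0.91
stub [ 0.5041 -0.3664 -0.0019] 0.5
square_tube [ 0.6019 -0.2316  0.0027] 0.79
0.9 2274 268.53430079155675 189.2911169744943 245 290 156 219 [106.9762533  101.76033421 101.61345646]
0.81 2545 192.13123772102162 233.69862475442042 161 220 196 271 [ 89.95520629  69.78349705 124.88565815]
0.61 2598 292.30484988452656 268.8206312548114 275 314 227 307 [88.46458814 31.56812933 66.79176289]
```

View pics/w1.png

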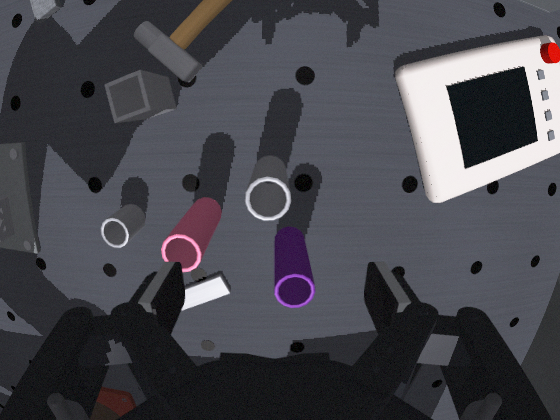

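The wrist view shows the grey tube's rim centred at px (268,199), with pink at (182,252) and purple at (294,290) clear of it. `place_of` gives (0.507,-0.371) for the tube, which agrees with the other cameras. Now I lower and grip near its top.

>>> {"fn": "move_arm", "kwargs": {"motion": [{"dx":0.002,"dy":0,"dz":0.029,"roll":0},{"dx":0,"dy":0,"dz":0.03,"roll":0},{"dx":0,"dy":0,"dz":0.03,"roll":0},{"dx":0,"dy":0,"dz":0.03,"roll":0},{"dx":0,"dy":0,"dz":0.028,"roll":0},{"dx":0,"dy":0,"dz":0,"roll":0},{"dx":0,"dy":0,"dz":0,"roll":0},{"dx":0,"dy":0,"dz":0,"roll":0}]}}

```text
time_s: 3.48
ee_pos: [0.5079, -0.3718, 0.1031]
tool_rot: [0.001, 1.0, 0.0, 0.001]
force: [0.1, -0.3, 0.4]
grip_width: 0.0851
```

>>> {"fn": "move_arm", "kwargs": {"motion": [{"dx":0,"dy":0,"dz":0,"roll":0},{"dx":0,"dy":0,"dz":0,"roll":0},{"dx":0,"dy":0,"dz":0,"roll":0},{"dx":0,"dy":0,"dz":0,"roll":0},{"dx":0,"dy":0,"dz":0,"roll":0},{"dx":0,"dy":0,"dz":0,"roll":0},{"dx":0,"dy":0,"dz":0,"roll":0},{"dx":0,"dy":0,"dz":0,"roll":0},{"dx":0,"dy":0,"dz":0,"roll":0},{"dx":0,"dy":0,"dz":0,"roll":0}], "fingers": 0, "squeeze": 25}}

```text
time_s: 4.32
ee_pos: [0.508, -0.3706, 0.1027]
tool_rot: [0.0, 1.0, 0.001, 0.001]
force: [-0.1, 2.2, 5.1]
grip_width: 0.0369
```

>>> {"fn": "move_arm", "kwargs": {"motion": [{"dx":0,"dy":0,"dz":-0.03,"roll":0},{"dx":0,"dy":0,"dz":-0.03,"roll":0},{"dx":0,"dy":0,"dz":-0.03,"roll":0},{"dx":0,"dy":0,"dz":-0.03,"roll":0},{"dx":0,"dy":-0.015,"dz":0,"roll":0},{"dx":0,"dy":-0.03,"dz":0,"roll":0},{"dx":0,"dy":-0.03,"dz":0,"roll":0},{"dx":0,"dy":-0.03,"dz":0,"roll":0},{"dx":0,"dy":-0.03,"dz":0,"roll":0},{"dx":0,"dy":-0.03,"dz":0,"roll":0}]}}

```text
time_s: 5.15
ee_pos: [0.5063, -0.2036, 0.2199]
tool_rot: [-0.001, 1.0, 0.0, -0.001]
force: [0.1, 0.1, -2.8]
grip_width: 0.0363
```

>>> {"fn": "move_arm", "kwargs": {"motion": [{"dx":0,"dy":-0.03,"dz":0,"roll":0},{"dx":0,"dy":-0.03,"dz":0,"roll":0},{"dx":0,"dy":-0.03,"dz":0,"roll":0},{"dx":0,"dy":-0.015,"dz":0,"roll":0},{"dx":0,"dy":0,"dz":0,"roll":0},{"dx":0,"dy":0,"dz":0.03,"roll":0},{"dx":0,"dy":0,"dz":0.03,"roll":0},{"dx":0,"dy":0,"dz":0.03,"roll":0},{"dx":0,"dy":0,"dz":0.015,"roll":0},{"dx":0,"dy":0,"dz":0,"roll":0}]}}

```text
time_s: 5.98
ee_pos: [0.5031, -0.0998, 0.111]
tool_rot: [-0.001, 1.0, 0.0, -0.005]
force: [-0.8, 1.1, -2.8]
grip_width: 0.0354
```

Run:
```python
from h import *
s,r=st(); d=camera("scene"); cv2.imwrite("pics/s2.png",cv2.resize(d["pixels"][100:300,130:430],None,fx=2,fy=2))
```

```text
t 5.98 tcp [ 0.5031 -0.0998  0.111 ] xax [ 1.     0.001 -0.009] zax [-0.009  0.003 -1.   ] w 0.0354 F [-0.8  1.1 -2.8] j [-0.35  0.11  1.93 -0.    1.12  1.22] tips 0.017
```

View pics/s2.png

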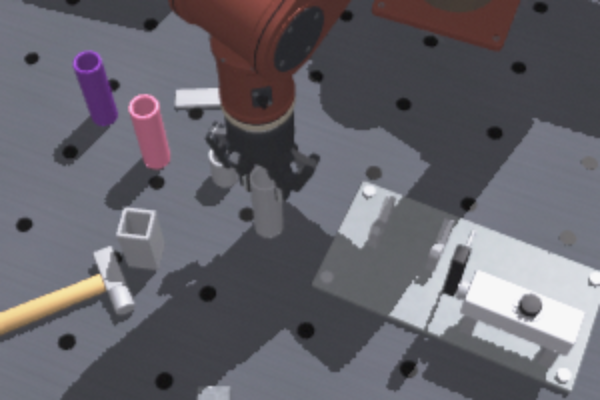

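The tube is held upright over clear floor, at crop px (267,200). I lower its foot to the table and start tipping it towards +x, letting it pivot between the pads.

>>> {"fn": "move_arm", "kwargs": {"motion": [{"dx":0,"dy":0,"dz":0.006,"roll":0},{"dx":0,"dy":0,"dz":0.005,"roll":0},{"dx":0,"dy":0,"dz":0,"roll":0},{"dx":0.009,"dy":0,"dz":0,"roll":0},{"dx":0.009,"dy":0,"dz":0,"roll":0},{"dx":0.01,"dy":0,"dz":0.0,"roll":0},{"dx":0.009,"dy":0,"dz":0.002,"roll":0},{"dx":0.009,"dy":0,"dz":0.002,"roll":0},{"dx":0.009,"dy":0,"dz":0.002,"roll":0},{"dx":0,"dy":0,"dz":0,"roll":0}], "squeeze": 20}}

```text
time_s: 6.87
ee_pos: [0.5668, -0.1013, 0.1024]
tool_rot: [0.001, 1.0, 0.001, 0.004]
force: [1.9, 1.0, 7.8]
grip_width: 0.0361
```

Run:
```python
from h import *
s,r=st(); d=camera("scene"); cv2.imwrite("pics/s3.png",cv2.resize(d["pixels"][140:260,190:340],None,fx=4,fy=4))
```

```text
t 6.87 tcp [ 0.5668 -0.1013  0.1024] xax [1.    0.001 0.007] zax [ 0.007 -0.002 -1.   ] w 0.0361 F [1.9 1.  7.8] j [-0.31  0.25  1.78  0.    1.1   1.26] tips 0.017
```

View pics/s3.png

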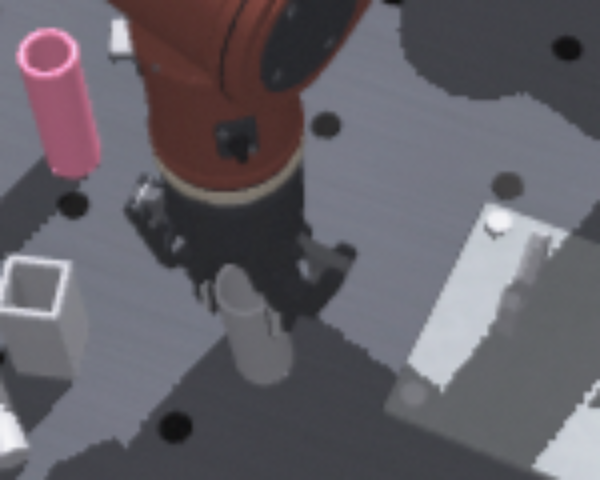

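The tube is still upright: it slid along instead of pivoting, at crop px (250,330) and parallel to the pink one. I'll use the fixture's 10 mm base plate edge as a stop for the tube's foot. First I raise it and turn the tool so x lies along fixture +y.

>>> {"fn": "move_arm", "kwargs": {"motion": [{"dx":0,"dy":0,"dz":-0.012,"roll":-0.06},{"dx":0,"dy":0,"dz":0,"roll":-0.117},{"dx":0,"dy":0,"dz":0,"roll":-0.117},{"dx":0,"dy":0,"dz":0,"roll":-0.117},{"dx":0,"dy":0,"dz":0,"roll":-0.117},{"dx":0,"dy":0,"dz":0,"roll":-0.117},{"dx":0,"dy":0,"dz":0,"roll":-0.117},{"dx":0,"dy":0,"dz":0,"roll":-0.117},{"dx":0,"dy":0,"dz":0,"roll":-0.117},{"dx":0,"dy":0,"dz":0,"roll":-0.117}], "squeeze": 20}}

```text
time_s: 7.75
ee_pos: [0.5629, -0.1006, 0.1112]
tool_rot: [0.0, 0.847, 0.531, 0.0]
force: [-0.6, -0.4, -2.8]
grip_width: 0.0357
```

>>> {"fn": "move_arm", "kwargs": {"motion": [{"dx":0,"dy":0,"dz":0,"roll":-0.117},{"dx":0,"dy":0,"dz":0,"roll":-0.117},{"dx":0,"dy":0,"dz":0,"roll":-0.117},{"dx":0,"dy":0,"dz":0,"roll":-0.052},{"dx":0,"dy":-0.02,"dz":0,"roll":0},{"dx":0,"dy":-0.02,"dz":0.004,"roll":0},{"dx":0.01,"dy":0,"dz":0.004,"roll":0},{"dx":0.02,"dy":0,"dz":0,"roll":0},{"dx":0.015,"dy":0,"dz":0,"roll":0},{"dx":0,"dy":0,"dz":0,"roll":0}]}}

```text
time_s: 8.58
ee_pos: [0.5254, -0.0511, 0.1033]
tool_rot: [-0.0, 0.725, 0.688, 0.001]
force: [-0.8, 0.5, -3.4]
grip_width: 0.036
```

Run:
```python
from h import *
s,r=st(); d=camera("wrist"); cv2.imwrite("pics/w4.png",d["pixels"])
for q in("cradle_mid","housing_top","handle","button_top"):
    for x in place_of("wrist",q)[:2]: print(q,np.round(x["xyz"],4),round(x["conf"],2))
```

```text
t 8.58 tcp [ 0.5254 -0.0511  0.1033] xax [0.052 0.999 0.001] zax [ 0.     0.001 -1.   ] w 0.036 F [-0.8  0.5 -3.4] j [-0.25  0.15  1.9   0.    1.09 -0.2 ] tips 0.017
cradle_mid [0.4574 0.0776 0.0574] 0.78
```

View pics/w4.png

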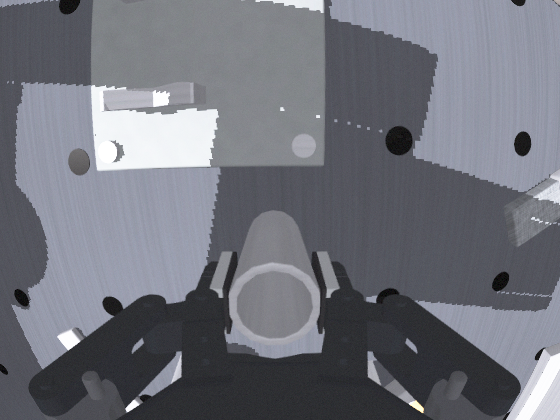

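The wrist view shows the plate edge at row 165, just ahead of the tube's foot (275,215). Now I push the foot against the edge and follow the arc to about 45°.

>>> {"fn": "move_arm", "kwargs": {"motion": [{"dx":0.012,"dy":0,"dz":0,"roll":0},{"dx":0.012,"dy":0,"dz":0,"roll":0},{"dx":0.012,"dy":0,"dz":0,"roll":0},{"dx":0.012,"dy":0,"dz":0,"roll":0},{"dx":0.012,"dy":0,"dz":0.002,"roll":0},{"dx":0.012,"dy":0,"dz":0.003,"roll":0},{"dx":0,"dy":0,"dz":0,"roll":0}]}}

```text
time_s: 9.42
ee_pos: [0.5283, 0.0208, 0.0978]
tool_rot: [-0.0, 0.725, 0.688, 0.0]
force: [0.2, -0.6, -1.9]
grip_width: 0.0361
```

Run:
```python
from h import *
s,r=st(); d=camera("scene"); cv2.imwrite("pics/s5.png",cv2.resize(d["pixels"][140:260,190:340],None,fx=4,fy=4))
```

```text
t 9.42 tcp [0.5283 0.0208 0.0978] xax [0.052 0.999 0.001] zax [-0.     0.001 -1.   ] w 0.0361 F [ 0.2 -0.6 -1.9] j [-0.11  0.16  1.9   0.    1.08 -0.06] tips 0.017
```

View pics/s5.png

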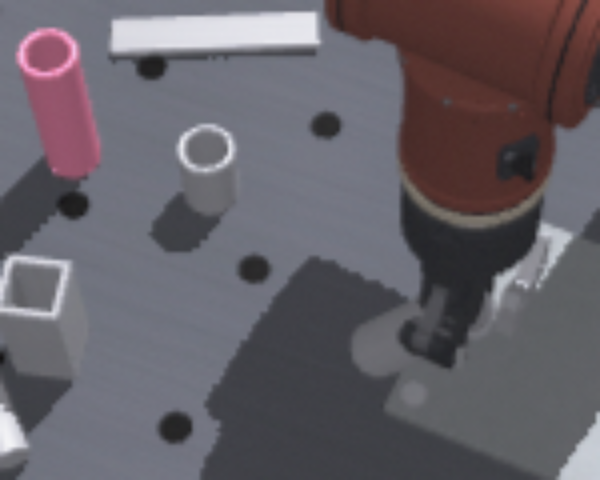

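It's pivoting now: the tube leans about 30°, with its foot at crop px (378,350) against the plate edge. I tilt it further to about 52° while the fingertips stay above saddle height.

>>> {"fn": "move_arm", "kwargs": {"motion": [{"dx":0.009,"dy":0,"dz":0.004,"roll":0},{"dx":0.009,"dy":0,"dz":0.005,"roll":0},{"dx":0.008,"dy":0,"dz":0.005,"roll":0},{"dx":0.007,"dy":0,"dz":0.005,"roll":0},{"dx":0,"dy":0,"dz":0,"roll":0},{"dx":-0.01,"dy":0,"dz":-0.02,"roll":0},{"dx":-0.02,"dy":0,"dz":-0.01,"roll":0},{"dx":-0.03,"dy":0,"dz":0,"roll":0},{"dx":-0.03,"dy":0,"dz":0,"roll":0},{"dx":-0.03,"dy":0,"dz":0,"roll":0}]}}

```text
time_s: 10.3
ee_pos: [0.5234, -0.0688, 0.1089]
tool_rot: [-0.001, 0.726, 0.688, 0.0]
force: [-0.3, 0.8, -2.7]
grip_width: 0.036
```

>>> {"fn": "move_arm", "kwargs": {"motion": [{"dx":-0.015,"dy":0,"dz":0,"roll":0},{"dx":-0.005,"dy":0,"dz":0,"roll":0},{"dx":0,"dy":0,"dz":0,"roll":0}]}}

```text
time_s: 10.55
ee_pos: [0.5223, -0.0892, 0.1087]
tool_rot: [-0.001, 0.727, 0.687, 0.0]
force: [-1.2, -0.1, -3.1]
grip_width: 0.0363
```

Run:
```python
from h import *
s,r=st(); d=camera("scene"); cv2.imwrite("pics/s6.png",cv2.resize(d["pixels"][140:260,190:340],None,fx=4,fy=4))
```

```text
t 10.55 tcp [ 0.5223 -0.0892  0.1087] xax [0.056 0.998 0.001] zax [-0.001  0.001 -1.   ] w 0.0363 F [-1.2 -0.1 -3.1] j [-0.32  0.14  1.89  0.    1.11 -0.26] tips 0.017
```

View pics/s6.png

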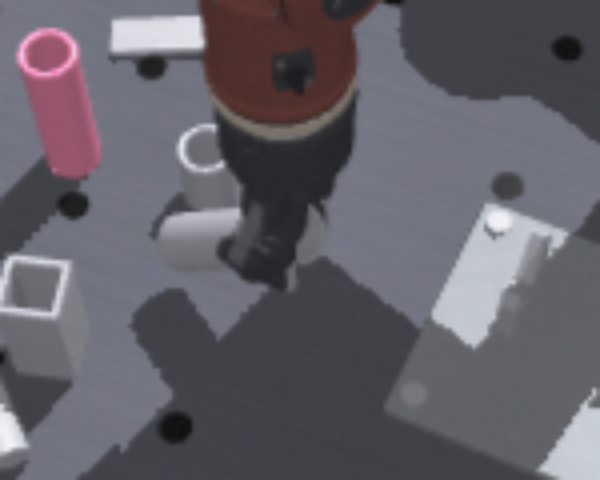

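The tube is held at about 52°, with its foot at crop px (175,240), clear of the stub. Now I lower the foot to the table and press along the arc until it's nearly flat.

>>> {"fn": "move_arm", "kwargs": {"motion": [{"dx":0.02,"dy":0,"dz":0.015,"roll":0},{"dx":0,"dy":0,"dz":0.015,"roll":0},{"dx":0.01,"dy":0,"dz":0.008,"roll":0},{"dx":0.008,"dy":0,"dz":0.009,"roll":0},{"dx":0.008,"dy":0,"dz":0.009,"roll":0},{"dx":0.005,"dy":0,"dz":0.009,"roll":0},{"dx":0.003,"dy":0,"dz":0.008,"roll":0},{"dx":0,"dy":0,"dz":0,"roll":0}]}}

```text
time_s: 11.27
ee_pos: [0.5251, -0.0331, 0.0349]
tool_rot: [-0.001, 0.725, 0.688, -0.0]
force: [0.5, 0.9, 1.2]
grip_width: 0.0357
```

Run:
```python
from h import *
s,r=st(); d=camera("scene"); cv2.imwrite("pics/s7.png",cv2.resize(d["pixels"][140:260,190:340],None,fx=4,fy=4))
```

```text
t 11.27 tcp [ 0.5251 -0.0331  0.0349] xax [0.053 0.999 0.001] zax [-0.001  0.001 -1.   ] w 0.0357 F [0.5 0.9 1.2] j [-0.21  0.25  1.93  0.    0.96 -0.16] tips 0.017
```

View pics/s7.png

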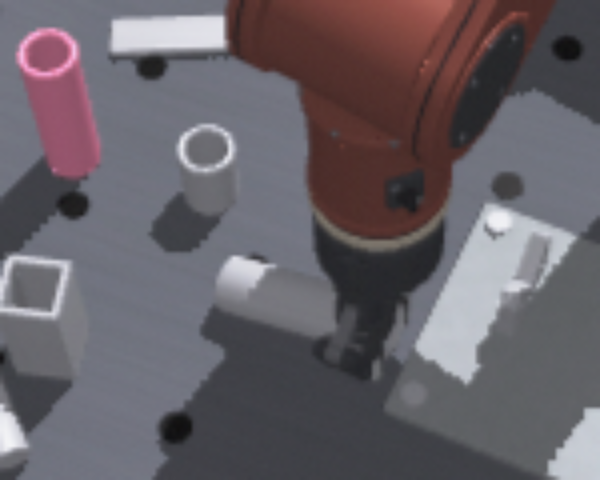

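The tube is at about 80°, nearly flat: crop px (235,285) to (350,330). I drag it back from the plate edge, release, and shift to its middle.

>>> {"fn": "move_arm", "kwargs": {"motion": [{"dx":-0.01,"dy":0,"dz":0,"roll":0},{"dx":-0.01,"dy":0,"dz":0.003,"roll":0},{"dx":0,"dy":0,"dz":0.004,"roll":0},{"dx":0,"dy":0,"dz":0,"roll":0}]}}

```text
time_s: 11.65
ee_pos: [0.5249, -0.0561, 0.0292]
tool_rot: [0.001, 0.727, 0.687, 0.0]
force: [-0.1, -1.2, 0.2]
grip_width: 0.0361
```

>>> {"fn": "move_arm", "kwargs": {"motion": [{"dx":0,"dy":0,"dz":0,"roll":0},{"dx":0,"dy":0,"dz":0,"roll":0},{"dx":0,"dy":0,"dz":0,"roll":0},{"dx":0,"dy":0,"dz":0,"roll":0},{"dx":0,"dy":0,"dz":0,"roll":0},{"dx":-0.015,"dy":0,"dz":0,"roll":0},{"dx":-0.015,"dy":0,"dz":0,"roll":0},{"dx":-0.015,"dy":0,"dz":0,"roll":0},{"dx":0,"dy":0,"dz":0,"roll":0},{"dx":0,"dy":0,"dz":0,"roll":0}], "fingers": 0.65}}

```text
time_s: 12.48
ee_pos: [0.5222, -0.0998, 0.0293]
tool_rot: [-0.0, 0.726, 0.687, 0.0]
force: [-0.1, -0.2, -0.2]
grip_width: 0.0557
```

Run:
```python
from h import *
s,r=st(); d=camera("scene"); cv2.imwrite("pics/s8.png",cv2.resize(d["pixels"][140:260,190:340],None,fx=4,fy=4))
for x in masks_of("scene","tube")[:4]:
    m=x["region"]; ys,xs=np.nonzero(m); print(round(x["conf"],2),m.sum(),(xs.mean()-190)*4,(ys.mean()-140)*4,d["pixels"][m].mean(0))
for x in place_of("scene","tube_mid")[:4]: print(np.round(x["xyz"],4),round(x["conf"],2))
```

```text
t 12.48 tcp [ 0.5222 -0.0998  0.0293] xax [0.055 0.998 0.   ] zax [ 0.  0. -1.] w 0.0557 F [-0.1 -0.2 -0.2] j [-0.34  0.27  1.92  0.    0.95 -0.28] tips 0.017
0.82 517 56.417794970986506 100.73500967117991 [120.65957447  96.21470019 160.82205029]
0.79 462 293.7922077922078 309.5064935064935 [139.49350649 132.8008658  132.67965368]
0.76 502 -51.601593625498026 13.936254980079639 [114.57968127  50.39641434  89.15338645]
[ 0.5216 -0.1061  0.0183] 0.87
[ 0.5961 -0.2324  0.0015] 0.69
[ 0.4212 -0.3866  0.0562] 0.65
[ 0.4563 -0.2862  0.0579] 0.63
```

View pics/s8.png

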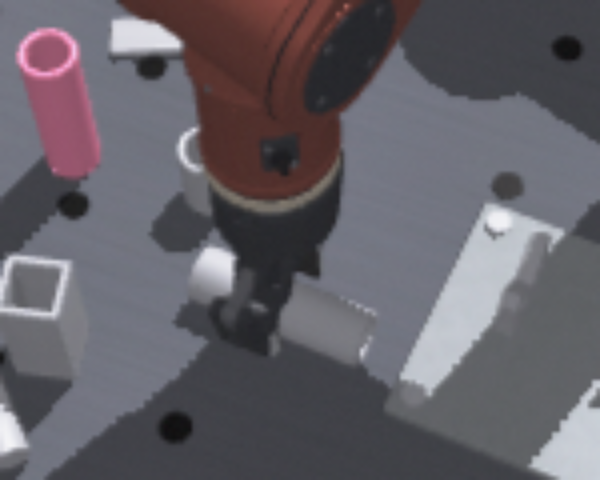

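The tube lies flat, crop px (205,275) to (370,330), and is straddled near its middle. `place_of` puts tube_mid at (0.522,-0.106), z 0.018. Now I grip it and lift.

>>> {"fn": "move_arm", "kwargs": {"motion": [{"dx":-0.003,"dy":0,"dz":0.005,"roll":0},{"dx":0,"dy":0,"dz":0,"roll":0},{"dx":0,"dy":0,"dz":0,"roll":0},{"dx":0,"dy":0,"dz":0,"roll":0},{"dx":0,"dy":0,"dz":0,"roll":0},{"dx":0,"dy":0,"dz":0,"roll":0},{"dx":0,"dy":0,"dz":0,"roll":0},{"dx":0,"dy":0,"dz":0,"roll":0}], "fingers": 0, "squeeze": 50}}

```text
time_s: 13.3
ee_pos: [0.5217, -0.1024, 0.0241]
tool_rot: [-0.0, 0.726, 0.688, -0.0]
force: [0.4, -0.6, -3.2]
grip_width: 0.0351
```

>>> {"fn": "move_arm", "kwargs": {"motion": [{"dx":0,"dy":0,"dz":-0.02,"roll":0},{"dx":0,"dy":0,"dz":-0.03,"roll":0},{"dx":0,"dy":0,"dz":-0.03,"roll":0},{"dx":0,"dy":0,"dz":-0.025,"roll":0},{"dx":0,"dy":-0.025,"dz":0,"roll":0},{"dx":0,"dy":-0.025,"dz":0,"roll":0},{"dx":0.01,"dy":-0.025,"dz":0,"roll":0},{"dx":0.03,"dy":0,"dz":0,"roll":0},{"dx":0.03,"dy":0,"dz":0,"roll":0},{"dx":0,"dy":0,"dz":0,"roll":0}]}}

```text
time_s: 14.13
ee_pos: [0.4501, -0.0249, 0.1292]
tool_rot: [-0.001, 0.725, 0.688, 0.001]
force: [-0.4, -0.0, -3.4]
grip_width: 0.0355
```

Run:
```python
from h import *
s,r=st()
for c in("top","scene","wrist"):
    d=camera(c)
    for q in("tube_mid","cradle_mid","housing_top","handle"):
        for x in place_of(c,q)[:2]: print(c,q,np.round(x["xyz"],4),round(x["conf"],2))
```

```text
t 14.13 tcp [ 0.4501 -0.0249  0.1292] xax [0.052 0.999 0.002] zax [-0.     0.002 -1.   ] w 0.0355 F [-0.4 -0.  -3.4] j [-0.23 -0.08  2.08  0.    1.14 -0.18] tips 0.017
top tube_mid [ 0.4232 -0.3857  0.0614] 0.68
top tube_mid [ 0.4575 -0.2916  0.059 ] 0.64
top housing_top [0.5411 0.2385 0.1021] 0.69
top handle [0.5319 0.1511 0.1428] 0.75
scene tube_mid [ 0.4213 -0.3881  0.0583] 0.95
scene tube_mid [ 0.4574 -0.2843  0.0571] 0.87
scene cradle_mid [0.454  0.0772 0.0571] 0.93
scene cradle_mid [0.533  0.1475 0.1448] 0.54
scene housing_top [0.54   0.2401 0.1064] 0.61
scene handle [0.5351 0.1479 0.1419] 0.69
wrist tube_mid [ 0.4516 -0.0309  0.124 ] 0.57
wrist cradle_mid [0.4552 0.0788 0.0589] 0.74
```

>>> {"fn": "move_arm", "kwargs": {"motion": [{"dx":0.03,"dy":0,"dz":0,"roll":0},{"dx":0.03,"dy":0,"dz":0,"roll":0},{"dx":0.03,"dy":0,"dz":0,"roll":0},{"dx":0.017,"dy":0,"dz":0,"roll":0},{"dx":0,"dy":0,"dz":0,"roll":0},{"dx":0,"dy":0,"dz":0.02,"roll":0},{"dx":0,"dy":0,"dz":0.02,"roll":0},{"dx":0,"dy":0,"dz":0.013,"roll":0},{"dx":0,"dy":0,"dz":0.006,"roll":0},{"dx":0,"dy":0,"dz":0.004,"roll":0}]}}

```text
time_s: 15.72
ee_pos: [0.456, 0.0778, 0.0654]
tool_rot: [-0.001, 0.726, 0.688, -0.001]
force: [-0.8, -0.6, -2.6]
grip_width: 0.0355
```

Run:
```python
from h import *
s,r=st(); d=camera("wrist"); cv2.imwrite("pics/w9.png",d["pixels"])
for q in("tube_mid","cradle_mid","handle"):
    for x in place_of("wrist",q)[:2]: print(q,np.round(x["xyz"],4),round(x["conf"],2))
```

```text
t 15.72 tcp [0.456  0.0778 0.0654] xax [ 0.054  0.999 -0.   ] zax [-0.002 -0.    -1.   ] w 0.0355 F [-0.8 -0.6 -2.6] j [-0.    0.06  2.08 -0.    1.    0.05] tips 0.017
tube_mid [0.4532 0.0718 0.0637] 0.55
```

View pics/w9.png

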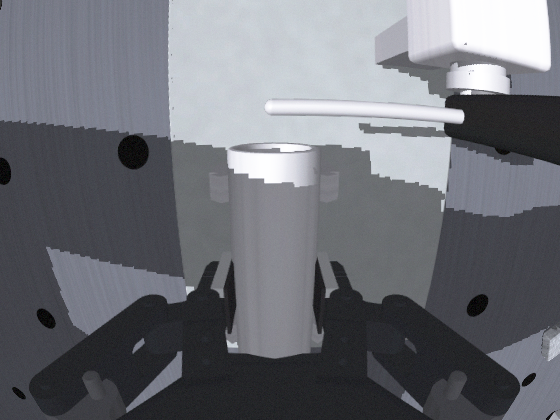

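The wrist view shows the tube (columns 229–320) centred over the far saddle (columns 210–338), with the pointer rod clear beyond its end (row ~105). I lower the last few millimetres.

>>> {"fn": "move_arm", "kwargs": {"motion": [{"dx":0.004,"dy":0,"dz":0,"roll":0},{"dx":0,"dy":0,"dz":0.002,"roll":0},{"dx":0,"dy":0,"dz":0.002,"roll":0},{"dx":0,"dy":0,"dz":0,"roll":0},{"dx":0,"dy":0,"dz":0,"roll":0}]}}

```text
time_s: 16.33
ee_pos: [0.4575, 0.0826, 0.0635]
tool_rot: [0.0, 0.726, 0.688, 0.0]
force: [-2.9, 1.1, 7.3]
grip_width: 0.0354
```

>>> {"fn": "move_arm", "kwargs": {"motion": [{"dx":0,"dy":0,"dz":0,"roll":0},{"dx":0,"dy":0,"dz":0,"roll":0},{"dx":0,"dy":0,"dz":0,"roll":0},{"dx":0,"dy":0,"dz":0,"roll":0},{"dx":0,"dy":0,"dz":0,"roll":0},{"dx":0,"dy":0,"dz":0,"roll":0},{"dx":0,"dy":0,"dz":-0.02,"roll":0},{"dx":0,"dy":0,"dz":-0.03,"roll":0},{"dx":0,"dy":0,"dz":-0.03,"roll":0},{"dx":0,"dy":0,"dz":-0.03,"roll":0}], "fingers": 0.75}}

```text
time_s: 17.17
ee_pos: [0.4564, 0.0823, 0.1732]
tool_rot: [-0.0, 0.726, 0.688, -0.0]
force: [0.7, 0.8, 0.4]
grip_width: 0.064
```

>>> {"fn": "move_arm", "kwargs": {"motion": [{"dx":0,"dy":0,"dz":-0.03,"roll":0},{"dx":0,"dy":0,"dz":-0.02,"roll":0},{"dx":0,"dy":0,"dz":0,"roll":0},{"dx":0,"dy":0,"dz":0,"roll":0}]}}

```text
time_s: 17.5
ee_pos: [0.4578, 0.0823, 0.2237]
tool_rot: [0.001, 0.726, 0.688, 0.001]
force: [0.3, 0.3, -1.4]
grip_width: 0.064
```

Run:
```python
from h import *
s,r=st()
for c in("top","scene","wrist"):
    d=camera(c)
    if c=="wrist": cv2.imwrite("pics/w10.png",d["pixels"])
    for q in("tube_mid","button_top","housing_top","handle"):
        for x in place_of(c,q)[:4]:
            if x["xyz"][1]>-.1: print(c,q,np.round(x["xyz"],4),round(x["conf"],2))
```

```text
t 17.5 tcp [0.4578 0.0823 0.2237] xax [0.054 0.999 0.   ] zax [ 0.003  0.    -1.   ] w 0.064 F [ 0.3  0.3 -1.4] j [ 0.01 -0.15  1.96  0.    1.33  0.06] tips 0.017
top tube_mid [0.4543 0.0798 0.0578] 0.93
scene tube_mid [0.4561 0.0777 0.0561] 0.7
scene button_top [0.5398 0.2389 0.1189] 0.66
scene handle [0.534  0.1469 0.1435] 0.62
wrist tube_mid [0.4548 0.0796 0.059 ] 0.93
wrist housing_top [0.5454 0.2391 0.1083] 0.96
wrist handle [0.5377 0.1492 0.1412] 0.78
```

View pics/w10.png

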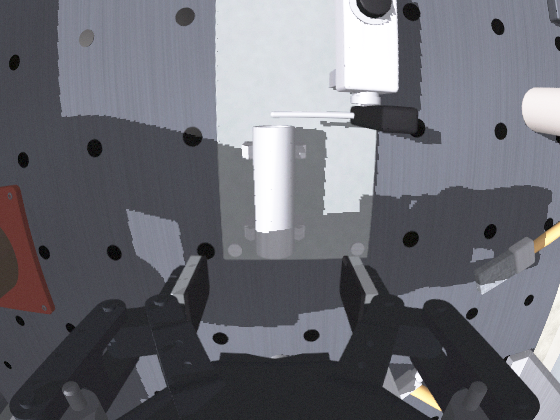

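The tube rests in both saddles (columns 253–293, between the saddle ends). All three cameras put tube_mid at about (0.455, 0.079, 0.058), against cradle_mid at (0.4555, 0.078). Next is the button at (0.540, 0.239), pressed with shut fingers.

>>> {"fn": "move_arm", "kwargs": {"motion": [{"dx":0.026,"dy":0.012,"dz":0,"roll":0},{"dx":0.027,"dy":0.012,"dz":0,"roll":0},{"dx":0.027,"dy":0.012,"dz":0,"roll":0},{"dx":0.027,"dy":0.012,"dz":0,"roll":0},{"dx":0.027,"dy":0.012,"dz":0,"roll":0},{"dx":0.027,"dy":0.0134,"dz":0,"roll":0},{"dx":0,"dy":0,"dz":0.02,"roll":0},{"dx":0,"dy":0,"dz":0.03,"roll":0},{"dx":0,"dy":0,"dz":0.03,"roll":0},{"dx":0,"dy":0,"dz":0,"roll":0}], "fingers": 0}}

```text
time_s: 19.08
ee_pos: [0.5346, 0.2381, 0.1355]
tool_rot: [-0.003, 0.726, 0.688, -0.005]
force: [-1.9, -1.6, -1.1]
grip_width: 0.0002
```

Run:
```python
from h import *
s,r=st()
for c in("top","scene","wrist"):
    d=camera(c)
    for q in("button_top","handle"):
        for x in place_of(c,q)[:3]:
            if x["xyz"][1]>.1: print(c,q,np.round(x["xyz"],4),round(x["conf"],2))
```

```text
t 19.08 tcp [0.5346 0.2381 0.1355] xax [ 0.054  0.999 -0.004] zax [-0.011 -0.003 -1.   ] w 0.0002 F [-1.9 -1.6 -1.1] j [ 0.28  0.24  1.72 -0.    1.19  0.34] tips 0.017
top button_top [0.5363 0.1488 0.1436] 0.64
top handle [0.5351 0.1511 0.1439] 0.83
scene handle [0.5325 0.1491 0.1465] 0.68
wrist button_top [0.5394 0.2327 0.1155] 0.86
```

>>> {"fn": "move_arm", "kwargs": {"motion": [{"dx":0,"dy":0.004,"dz":0,"roll":0},{"dx":0,"dy":0,"dz":0,"roll":0},{"dx":0,"dy":0,"dz":0,"roll":0}]}}

```text
time_s: 19.78
ee_pos: [0.5432, 0.2388, 0.1426]
tool_rot: [0.0, 0.726, 0.688, 0.0]
force: [0.4, 0.6, -1.2]
grip_width: 0.0003
```

>>> {"fn": "move_arm", "kwargs": {"motion": [{"dx":0,"dy":-0.003,"dz":0.006,"roll":0},{"dx":0,"dy":0,"dz":0.004,"roll":0},{"dx":0,"dy":0,"dz":0.003,"roll":0},{"dx":0,"dy":0,"dz":0.003,"roll":0},{"dx":0,"dy":0,"dz":0.002,"roll":0},{"dx":0,"dy":0,"dz":0.001,"roll":0},{"dx":0,"dy":0,"dz":0,"roll":0},{"dx":0,"dy":0,"dz":0,"roll":0}]}}

```text
time_s: 20.45
ee_pos: [0.5399, 0.2392, 0.1259]
tool_rot: [0.0, 0.726, 0.688, -0.0]
force: [-9.1, -3.3, 19.8]
grip_width: 0.0002
```

The fingertips are at z 0.109 with 20 N, so the button is at its 8 mm bottom. Now I rise, open, and go over the handle at (0.535, 0.149).

>>> {"fn": "move_arm", "kwargs": {"motion": [{"dx":0,"dy":0,"dz":-0.015,"roll":0},{"dx":0,"dy":0,"dz":-0.03,"roll":0},{"dx":0,"dy":0,"dz":-0.035,"roll":0},{"dx":0,"dy":0,"dz":0,"roll":0},{"dx":-0.03,"dy":0,"dz":0,"roll":0},{"dx":-0.03,"dy":0,"dz":0,"roll":0},{"dx":-0.03,"dy":0,"dz":0,"roll":0},{"dx":0,"dy":0,"dz":0,"roll":0},{"dx":0,"dy":0,"dz":0,"roll":0}], "fingers": 1}}

```text
time_s: 21.2
ee_pos: [0.5349, 0.148, 0.2028]
tool_rot: [-0.0, 0.727, 0.687, -0.0]
force: [0.7, 0.3, -0.0]
grip_width: 0.0852
```

Run:
```python
from h import *
s,r=st()
for c in("scene","wrist","top"):
    d=camera(c)
    for q in("button_top","handle","tube_mid"):
        for x in place_of(c,q)[:4]:
            if x["xyz"][1]>-.1: print(c,q,np.round(x["xyz"],4),round(x["conf"],2))
st()
```

```text
t 21.2 tcp [0.5349 0.148  0.2028] xax [0.057 0.998 0.   ] zax [-0.001  0.    -1.   ] w 0.0852 F [ 0.7  0.3 -0. ] j [0.13 0.09 1.76 0.   1.29 0.18] tips 0.017
scene button_top [0.5377 0.2402 0.1101] 0.41
scene handle [0.5334 0.148  0.1459] 0.46
scene tube_mid [0.4558 0.0795 0.0569] 0.85
wrist button_top [0.5409 0.2349 0.1097] 0.86
wrist handle [0.538  0.1502 0.144 ] 0.96
wrist handle [0.5414 0.241  0.1018] 0.35
wrist tube_mid [0.4575 0.0782 0.0573] 0.89
top handle [0.5329 0.1485 0.1408] 0.62
top tube_mid [0.4521 0.081  0.0552] 0.77
t 21.8 tcp [0.535  0.1495 0.2033] xax [0.054 0.999 0.   ] zax [-0.  0. -1.] w 0.0853 F [0.1 0.  1. ] j [0.13 0.09 1.76 0.   1.29 0.18] tips 0.017
```

The button top now reads z 0.110, so it's down. The handle is directly below the tool. I descend and grip.

>>> {"fn": "move_arm", "kwargs": {"motion": [{"dx":0,"dy":0,"dz":0.02,"roll":0},{"dx":0,"dy":0,"dz":0.02,"roll":0},{"dx":0,"dy":0,"dz":0.015,"roll":0},{"dx":0,"dy":0,"dz":0.006,"roll":0},{"dx":0,"dy":0,"dz":0,"roll":0},{"dx":0,"dy":0,"dz":0,"roll":0}]}}

```text
time_s: 22.3
ee_pos: [0.5352, 0.1492, 0.1426]
tool_rot: [-0.0, 0.726, 0.688, -0.0]
force: [0.6, 0.0, 0.6]
grip_width: 0.0852
```

>>> {"fn": "move_arm", "kwargs": {"motion": [{"dx":0,"dy":0,"dz":0,"roll":0},{"dx":0,"dy":0,"dz":0,"roll":0},{"dx":0,"dy":0,"dz":0,"roll":0},{"dx":0,"dy":0,"dz":0,"roll":0},{"dx":0,"dy":0,"dz":0,"roll":0},{"dx":0,"dy":0,"dz":0,"roll":0},{"dx":0,"dy":0,"dz":0,"roll":0},{"dx":0,"dy":0,"dz":0,"roll":0},{"dx":0,"dy":0,"dz":0,"roll":0},{"dx":0,"dy":0,"dz":0,"roll":0}], "fingers": 0, "squeeze": 80}}

```text
time_s: 23.13
ee_pos: [0.5347, 0.1492, 0.143]
tool_rot: [-0.0, 0.726, 0.688, -0.0]
force: [-4.1, -0.9, 4.9]
grip_width: 0.0229
```

Gripped, with the width reading 23 mm for a 24 mm handle. Now I pull along fixture -y.

>>> {"fn": "move_arm", "kwargs": {"motion": [{"dx":-0.008,"dy":0,"dz":0,"roll":0},{"dx":-0.01,"dy":0,"dz":0,"roll":0},{"dx":-0.01,"dy":0,"dz":0,"roll":0},{"dx":-0.01,"dy":0,"dz":0,"roll":0},{"dx":-0.01,"dy":0,"dz":0,"roll":0},{"dx":-0.01,"dy":0,"dz":0,"roll":0},{"dx":-0.01,"dy":0,"dz":0,"roll":0},{"dx":-0.01,"dy":0,"dz":0,"roll":0},{"dx":0,"dy":0,"dz":0,"roll":0}]}}

```text
time_s: 23.88
ee_pos: [0.531, 0.0722, 0.1429]
tool_rot: [-0.001, 0.726, 0.688, 0.001]
force: [-1.0, 8.4, 2.1]
grip_width: 0.0229
```

>>> {"fn": "move_arm", "kwargs": {"motion": [{"dx":-0.008,"dy":0,"dz":0,"roll":0},{"dx":-0.007,"dy":0,"dz":0,"roll":0},{"dx":-0.005,"dy":0,"dz":0,"roll":0},{"dx":0,"dy":0,"dz":0,"roll":0},{"dx":0,"dy":0,"dz":0,"roll":0},{"dx":0,"dy":0,"dz":0,"roll":0}]}}

```text
time_s: 24.38
ee_pos: [0.53, 0.0535, 0.1428]
tool_rot: [-0.001, 0.726, 0.688, 0.002]
force: [-0.3, 8.8, 2.3]
grip_width: 0.0234
```

Run:
```python
from h import *
st()
for c in("scene","wrist","top"):
    d=camera(c)
    for q in("button_top","handle","tube_mid","stub","square_tube"):
        for x in place_of(c,q)[:3]:
            if x["conf"]>.4: print(c,q,np.round(x["xyz"],4),round(x["conf"],2))
st()
```

```text
t 24.38 tcp [0.53   0.0535 0.1428] xax [0.054 0.999 0.004] zax [ 0.001  0.004 -1.   ] w 0.0234 F [-0.3  8.8  2.3] j [-0.05  0.1   1.87  0.    1.17  0.  ] tips 0.017
scene button_top [0.5396 0.2373 0.1132] 0.6
scene handle [0.5292 0.0519 0.144 ] 0.44
scene tube_mid [ 0.4565 -0.2858  0.0574] 0.83
scene tube_mid [ 0.42   -0.3869  0.0524] 0.75
scene tube_mid [0.4542 0.0823 0.0587] 0.74
scene stub [ 0.4468 -0.1877 -0.0032] 0.67
scene square_tube [ 0.5949 -0.2299  0.0008] 0.83
wrist button_top [0.456  0.0803 0.0007] 0.56
wrist handle [0.5314 0.0537 0.1427] 0.82
wrist handle [0.453  0.0231 0.0572] 0.52
wrist tube_mid [0.4551 0.0797 0.0568] 0.84
top tube_mid [0.4543 0.0819 0.0561] 0.86
top tube_mid [ 0.4233 -0.3903  0.0588] 0.84
top tube_mid [ 0.4569 -0.2904  0.0604] 0.72
top stub [ 0.4439 -0.1875 -0.0022] 0.64
top square_tube [ 5.980e-01 -2.351e-01 -2.000e-04] 0.93
t 25.28 tcp [0.5301 0.0537 0.1429] xax [0.054 0.999 0.004] zax [ 0.001  0.004 -1.   ] w 0.0231 F [-0.   9.8  2.9] j [-0.05  0.1   1.87  0.    1.17  0.  ] tips 0.017
```

That's 95.7 mm out with 9–10 N of spring force. I pull on to the second stop and press lightly into it.

>>> {"fn": "move_arm", "kwargs": {"motion": [{"dx":-0.003,"dy":0,"dz":0,"roll":0},{"dx":-0.002,"dy":0,"dz":0,"roll":0},{"dx":-0.002,"dy":0,"dz":0,"roll":0},{"dx":0,"dy":0,"dz":0,"roll":0},{"dx":0,"dy":0,"dz":0,"roll":0},{"dx":0,"dy":0,"dz":0,"roll":0},{"dx":0,"dy":0,"dz":0,"roll":0},{"dx":0,"dy":0,"dz":0,"roll":0}]}}

```text
time_s: 25.95
ee_pos: [0.5298, 0.0486, 0.1427]
tool_rot: [-0.002, 0.726, 0.688, 0.003]
force: [0.7, 17.7, 1.6]
grip_width: 0.0231
```

Force rose from 10 to 18 N at 100.7 mm of travel, so it's at the second stop. One last check that the handle didn't slip in the grip, then I hand in.

Run:
```python
from h import *
st()
for c in("scene","wrist"):
    d=camera(c)
    for q in("handle","tube_mid"):
        for x in place_of(c,q)[:3]:
            if x["conf"]>.4 and x["xyz"][1]>-.1: print(c,q,np.round(x["xyz"],4),round(x["conf"],2))
s,_=st(); print(np.abs(s["joint_vel"]).max())
print(finish_job())
```

```text
t 25.95 tcp [0.5298 0.0486 0.1427] xax [0.053 0.999 0.007] zax [ 0.002  0.007 -1.   ] w 0.0231 F [ 0.7 17.7  1.6] j [-0.06  0.1   1.87  0.01  1.17 -0.01] tips 0.017
scene tube_mid [0.4541 0.0799 0.0555] 0.56
wrist handle [0.5349 0.0499 0.1432] 0.57
wrist tube_mid [0.4543 0.08   0.0582] 0.81
t 26.25 tcp [0.5297 0.0486 0.1427] xax [0.054 0.999 0.007] zax [ 0.002  0.007 -1.   ] w 0.0228 F [ 1.5 17.2  1.1] j [-0.06  0.1   1.87  0.01  1.17 -0.01] tips 0.017
0.0007913807949486178
the job is handed in; nothing more can be done
None
```

The tube is in the saddles, the button is down and the pointer is held out at its second stop. I handed the job in at 26.3 s of the 72 s allowed, and no verdict was reported.

- **Tube:** My first try at tipping it on the table failed because it slid upright instead of turning. I then pushed its foot against the fixture's base plate edge, laid it flat, gripped its middle and set it in both saddles. My last camera readings put its centre within about 2 mm of the cradle point sideways and along its length, and within 3 mm in height.
- **Button:** I pressed it with shut fingers until the tips stopped at z 0.109 m with 20 N, which is its full 8 mm. Later readings of its top were 0.110–0.113 m, against 0.117 m when up.
- **Pointer:** I pulled it 100.7 mm by its handle, and the force rose from about 10 N on the spring to about 17.5 N at the stop. I still grip it at 80 N, the arm is at rest, and the wrist camera still shows the handle in the fingers.
- **Stub and square piece:** In the readings taken during the pull, both were within about 7 mm of where they started.

One reading disagreed: the wrist camera placed the button in the cradle, which is a false detection. The final scene picture did not find the handle, so only the wrist camera confirms the grip. I had used all 12 picture views by the time the tube was in the saddles, so everything after that rests on force, arm position and the networks' readings.

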